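Move the phones from the intake rack to the charging rack, in reverse order

ROBOT

A 7-joint arm with a two-finger parallel gripper is mounted at the origin on the work surface. World frame = base frame: x ahead of the robot, y to its left, z up, the work surface at z = 0. Lengths are in m, angles in rad, forces in N, time in s.
With the tool pointing down it reaches from about 0.4 to 0.85 m from the base axis. Payload 10.4 kg.
Tool frame: the origin (TCP) lies midway between the tips of the shut fingers; the grasp point (between the pads) lies 19 mm behind it (manip.pinch_z is the distance from the TCP to the grasp point, in m); y points along the fingers, x is the direction in which the jaws open and shut, and the axes are right-handed (so a half turn about y gives the same grasp; the last joint's range is limited). The gripper opens to 85 mm and grips with 20 to 120 N. Pads are 22 mm wide; open, the fingers measure 114 mm over their backs; the gripper's body (76 mm by 85 mm) begins 54 mm behind the grasp point. The pads swing forward as they close: fully open they stand 13 mm farther back than shut.
Start: joints at [-1.172, 0.332, -0.065, 1.46, 0.022, 1.35, -0.088], TCP at [0.256, 0.57, 0.231] pointing down, gripper open.
Joint ranges: [-2.6, 2.6], [-0.5, 2.12], [-1.47, 1.34], [0.16, 2.42], [-1.27, 4.41], [0.06, 2.06], [-2.6, 2.6]. Speed limits (rad/s): [2.22, 2.22, 2.79, 2.79, 3.14, 3.14, 3.14].

INTERFACE

Orientations are given as a unit quaternion [x, y, z, w].
In Python, from workcell import manip gives the robot as it stands.
- The arm moves only by the shell command python3 -m pendant 'ROWS' [OPENING] [FORCE]. ROWS is a JSON object of lists of equal length, an entry for each row: "offset": the shift along the tool's x, y, z scaled (see below), a list of three; "turn": the turn, a rotation vector about the tool's x, y, z scaled (see below), a list of three. A call has 1 to 12 rows; each row is the pose to reach, as a shift and turn from the pose measured when the call began, along the tool's axes at that moment; what a row does not reach only later rows make up. The controller multiplies each number of a shift by 200 mm and each number of a turn by 45 degrees. A row lasts 1/8 s, in which the tool goes at most 62.5 mm and 10.7 degrees, less where a joint would pass 70% of its speed; a pose out of reach is approached as far as the arm can. A call with a number of a shift or a turn outside -1 to 1 is refused whole. A call with a gripper value outside its range is refused whole. OPENING is the opening in per cent of the stroke, from 0 (shut) to 100 (fully open), set as the call begins (- or left out, the last holds). The fingers move at their own pace and stop on an object; FORCE is the grip in N (left out, the last holds). Time passes only in rows, so rows that repeat a pose let the fingers close. It gives the time, the measured TCP pose, the force and the opening at its end, in the units of the state.
- manip.get_obs(): the state, without advancing time (a new reading comes with each control period).
- manip.camera(name): name is "side" or "top" or "wrist"; returns (picture, depth): 384x512x3 uint8, red, green, blue; 384x512 float32, m along the optical axis (not along the pixel's ray), 0 where there is no reading.
- manip.camera_model(name): a dict with "intrinsics" (3x3 intrinsics, pixels), "k1" (the pictures are not rectified: a ray, as slopes to the right and down, at radius r is drawn at 1 + k1 r^2 times it, then the intrinsics apply), "R" (3x3) and "t" (3): a world point X has camera coordinates R X + t; the wrist camera has in their place "tool_from_camera" (4x4, takes a point from camera to tool coordinates, whose origin is the TCP and whose axes are the tool frame's). Camera axes: x right, y down, z forward; pixel columns grow to the right and rows downward; lengths in m; the calibration is good to about 2 mm. A picture is of the moment at which its call begins: read the wrist's pose just before it. camera_model takes no time and is no camera call.
- manip.hand_in(): hands the job in, once; it reports no verdict.
The state is a dict: "clock": time; "joint_pos": joint angles; "joint_velocities": joint speeds; "tau": joint torques, N m; "position": TCP position; "ee_rot": TCP orientation; "ft_force": force on the tool from outside, world axes, zero at the start; "torque": the same for the moment, N m; "grip_width": opening from 0.0 (shut) to 1.0 (fully open).
Only numpy, scipy, OpenCV 4.12 (cv2) and the standard library are available. Lean on these libraries where they do the work, as an engineer would, in place of code of your own. Each camera call takes 0.05 s, during which the arm holds its last target. There are 200 camera calls.

TASK

Move the four phones from their cradles on the intake rack into the blue charging rack, one upright in each pocket, so that they stand in the reverse order: the phone that was leftmost on the intake rack becomes the rightmost in the charging rack, and so on. Lower each phone to the bottom of its pocket and let go, without dropping it.

Things in the scene. Friction and masses are not known exactly. Their poses are not given: they have to be found in the camera images.
- phone_red: Loose phone in a red case, upright on its bottom end: 24 mm thick (its x), 52 mm wide (its y), 105 mm tall, about 140 g. Origin: centre of its underside; screen on its -x face, camera on +x, black patch on its top end. It starts in the cradle of its own colour.
- phone_yellow: Loose phone in a yellow case, upright on its bottom end: 24 mm thick (its x), 52 mm wide (its y), 105 mm tall, about 140 g. Origin: centre of its underside; screen on its -x face, camera on +x, black patch on its top end. It starts in the cradle of its own colour.
- phone_green: Loose phone in a green case, upright on its bottom end: 24 mm thick (its x), 52 mm wide (its y), 105 mm tall, about 140 g. Origin: centre of its underside; screen on its -x face, camera on +x, black patch on its top end. It starts in the cradle of its own colour.
- phone_white: Loose phone in a white case, upright on its bottom end: 24 mm thick (its x), 52 mm wide (its y), 105 mm tall, about 140 g. Origin: centre of its underside; screen on its -x face, camera on +x, black patch on its top end. It starts in the cradle of its own colour.
- cradle_red: Fixed grey cradle with red tags on its long walls, one of four in a row, 75 mm apart, in any order, on the aluminium intake rack: 44 (x) x 68 mm (y), 34 mm high; pocket 32 x 60 mm, floor 8 mm above the origin. Origin: centre of its underside, 10 mm above the bench; +y runs along the row to the robot's left. It shows where its phone started.
- cradle_yellow: Fixed grey cradle with yellow tags on its long walls, one of four in a row, 75 mm apart, in any order, on the aluminium intake rack: 44 (x) x 68 mm (y), 34 mm high; pocket 32 x 60 mm, floor 8 mm above the origin. Origin: centre of its underside, 10 mm above the bench; +y runs along the row to the robot's left. It shows where its phone started.
- cradle_green: Fixed grey cradle with green tags on its long walls, one of four in a row, 75 mm apart, in any order, on the aluminium intake rack: 44 (x) x 68 mm (y), 34 mm high; pocket 32 x 60 mm, floor 8 mm above the origin. Origin: centre of its underside, 10 mm above the bench; +y runs along the row to the robot's left. It shows where its phone started.
- cradle_white: Fixed grey cradle with white tags on its long walls, one of four in a row, 75 mm apart, in any order, on the aluminium intake rack: 44 (x) x 68 mm (y), 34 mm high; pocket 32 x 60 mm, floor 8 mm above the origin. Origin: centre of its underside, 10 mm above the bench; +y runs along the row to the robot's left. It shows where its phone started.
- charge_rack: Fixed blue rack, 59 (x) x 306 mm (y), left or right of the intake rack. Origin: centre of its underside, on the bench; +y runs along the row to the robot's left. Four pockets, centres at y = +112.5, +37.5, -37.5, -112.5 mm, x = 0; each 38 (x) x 70 mm (y) inside, black floor 8 mm and wall tops 45 mm above the origin. Both racks are turned by up to 0.3 rad.
- intake_base: Fixed aluminium base plate of the intake rack, 74 (x) x 310 mm (y), 10 mm thick, carrying the four cradles at x = 0, y = +112.5, +37.5, -37.5, -112.5 mm. Origin: centre of its underside, on the bench; +y runs along the row to the robot's left.
Not all that is in view belongs to the job. Several things have the shape of the phone_green; the one meant has the colours described above. What is shaped like the phone_yellow but purple is not meant.

How it is judged:
By the outcome, as a careful person would: the job done as asked, in the order asked, and still so for the second after the job is handed in, with the robot touching nothing.
It also fails if it takes over 112 s, if anything falls off the work surface, if the arm or the gripper's body presses on something with over 40 N, if the wrist force passes 120 N, or if a joint passes its speed limit or range.

## Working session

There is one attempt and no reset: what is moved stays moved. The work goes in short steps, Python scripts to look and compute and a shell command to move; the robot and the scene stay as the last step left them, time stands still between calls to the robot, and variables do not carry over. Pictures are saved under pics/ and viewed, about 12 in all and at most 16, crops included, and the job is handed in when it is done.

```bash
ls; mkdir -p pics
python3 - <<'E'
from workcell import manip
import cv2,numpy as np
o=manip.get_obs(); print(o)
for n in ["top","side"]:
    im,d=manip.camera(n); cv2.imwrite(f"pics/{n}0.png",im[...,::-1]); np.savez(f"{n}0.npz",im=im,d=d)
    print(n,manip.camera_model(n))
print(manip.camera_model("wrist"), manip.pinch_z)
a=cv2.imread("pics/top0.png");cv2.imwrite("pics/top0b.png",cv2.resize(a,(768,576)))
E
```

```text
pics
{'clock': 0.0, 'joint_pos': array([-1.17160067,  0.33287319, -0.0646914 ,  1.46097381,  0.02156699,
        1.34988385, -0.08846896]), 'joint_velocities': array([-6.13342649e-05, -1.47170252e-03, -3.92151420e-04, -1.63592916e-03,
        4.33545142e-04,  1.55804301e-04,  4.47206450e-05]), 'tau': array([-2.42838769e-04, -6.25447369e+01,  4.88630659e-02, -3.91602480e+01,
        1.62082678e-02,  1.01179158e-02,  5.89277533e-06]), 'position': array([0.25571666, 0.56986991, 0.23049956]), 'ee_rot': array([ 0.59387209,  0.38384252, -0.38468487, -0.59329453]), 'ft_force': array([ 0.07089683,  0.87644273, -0.42335723]), 'torque': array([-0.01201287,  0.04444279, -0.02285351]), 'grip_width': 0.9973716977653325}
top {'intrinsics': array([[400.61401347,   0.        , 253.5117916 ],
       [  0.        , 400.61401347, 191.05232736],
       [  0.        ,   0.        ,   1.        ]]), 'k1': 0.036181826980915786, 'R': array([[-0.02443419, -0.99929599,  0.02846912],
       [-0.99655116,  0.02208831, -0.0799868 ],
       [ 0.07930166, -0.03032534, -0.99638929]]), 't': array([-0.00771328,  0.57
[... 297 characters left out ...]
5, -0.63015373, -0.75717242],
       [ 0.21802924,  0.72521227, -0.65309296]]), 't': array([-0.54207391,  0.13834924,  0.81789294])}
{'intrinsics': array([[279.64263002,   0.        , 254.48998036],
       [  0.        , 279.64263002, 189.43749351],
       [  0.        ,   0.        ,   1.        ]]), 'k1': -0.017182326940713814, 'tool_from_camera': array([[ 9.99999485e-01, -9.46474769e-04, -3.67647331e-04,
        -3.05069062e-04],
       [ 9.55559698e-05, -2.72750996e-01,  9.62084656e-01,
        -1.42924393e-01],
       [-1.01086503e-03, -9.62084195e-01, -2.72750765e-01,
         6.93361684e-02],
       [ 0.00000000e+00,  0.00000000e+00,  0.00000000e+00,
         1.00000000e+00]])} 0.0187
```

View pics/top0b.png

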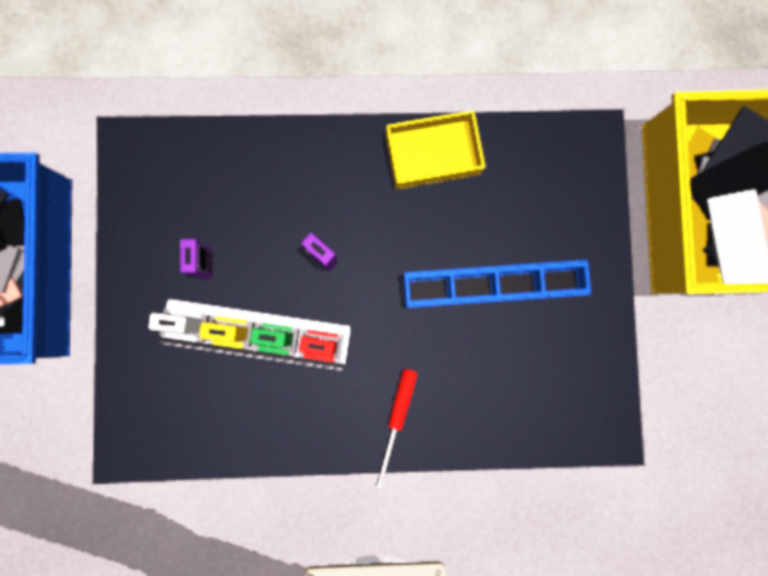

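View pics/side0.png

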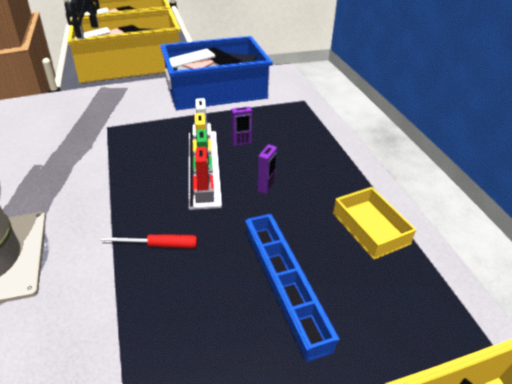

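```bash
cat > h.py <<'E'
import numpy as np,cv2
from workcell import manip
from scipy.spatial.transform import Rotation as Rn
def dirs(m,shape=(384,512)):
    K=m["intrinsics"]; v,u=np.mgrid[:shape[0],:shape[1]]
    xd=(u-K[0,2])/K[0,0]; yd=(v-K[1,2])/K[1,1]; x,y=xd.copy(),yd.copy()
    for _ in range(8):
        f=1+m["k1"]*(x*x+y*y); x,y=xd/f,yd/f
    return np.dstack([x,y,np.ones_like(x)])
def cam(n,pose=None):
    m=manip.camera_model(n)
    if n!="wrist": R=m["R"].T; return m,R,-R@m["t"]
    T=m["tool_from_camera"]; A=Rn.from_quat(pose["ee_rot"]).as_matrix()
    return m,A@T[:3,:3],A@T[:3,3]+pose["position"]
def plane(n,z,pose=None):           # world xy of every pixel on plane z
    m,R,c=cam(n,pose); D=dirs(m)@R.T; s=(z-c[2])/D[...,2]
    return c+D*s[...,None]
def cloud(n,d,pose=None):
    m,R,c=cam(n,pose); return c+(dirs(m)*d[...,None])@R.T
def masks(im):
    h,s,v=cv2.split(cv2.cvtColor(np.ascontiguousarray(im),cv2.COLOR_RGB2HSV))
    return dict(red=((h<8)|(h>172))&(s>150)&(v>80),yellow=(h>22)&(h<35)&(s>150)&(v>100),
      green=(h>45)&(h<85)&(s>100)&(v>60),blue=(h>100)&(h<125)&(s>150)&(v>60),white=(s<40)&(v>150),purple=(h>130)&(h<165)&(s>100))
E
cat > m0.py <<'E'
from h import *
f=np.load("top0.npz"); im,d=f["im"],f["d"]; M=masks(im); P=cloud("top",d)
reg=np.zeros(d.shape,bool); reg[180:260,60:430]=1
for c in ["white","yellow","green","red","blue","purple"]:
    lo=.035 if c in("blue","purple") else .112
    r=reg if c!="purple" else np.ones_like(reg)
    if c=="blue": r=r.copy(); r[150:180,250:420]=1
    q=M[c]&r&(P[...,2]>lo)&(d>0)&(P[...,2]<.15)
    n,L,st,ce=cv2.connectedComponentsWithStats(q.astype(np.uint8))
    for i in range(1,n):
        if st[i,4]<25: continue
        k=L==i; z=np.median(P[k][:,2])
        Q=plane("top",{"blue":.045,"purple":z}.get(c,.123))[k][:,:2]
        rc=cv2.minAreaRect((Q*1000).astype(np.float32))
        print(c,st[i],"z %.3f"%z,np.round(rc[0],1),np.round(rc[1],1),round(rc[2],1))
E
python3 m0.py
```

```text
white [ 99 209  26  13 240] z 0.124 [516.4 301.3] [54.3 24.8] 80.3
yellow [134 215  24  14 226] z 0.124 [500.7 226.9] [52.1 24.3] 78.2
green [167 219  24  13 223] z 0.124 [490.4 152.9] [52.4 24.6] 78.2
red [200 225  23  14 218] z 0.124 [474.8  80.3] [50.3 25. ] 75.6
blue [ 270  173  124   32 1233] z 0.046 [ 571.3 -214.9] [ 59.3 307.9] 2.8
purple [201 156  24  24 265] z 0.106 [622.1  75.7] [59.7 26.4] 43.7
purple [120 159  20  26 350] z 0.106 [616.5 266.8] [43.5 58.1] 89.0
```

```bash
cat > go.py <<'E'
import sys; from h import *
from scipy.spatial.transform import Rotation as Rn
# targets: x y z(mm) heading(deg) ; prints offset/turn in pendant units from the present pose
x,y,z,hd=map(float,sys.argv[1:5]); o=manip.get_obs(); A=Rn.from_quat(o["ee_rot"])
h=np.radians(hd); X=np.array([np.cos(h),np.sin(h),0]); Y=np.array([0,0,-1.]); B=Rn.from_matrix(np.c_[X,Y,np.cross(X,Y)])
off=A.inv().apply(np.array([x,y,z])/1000-o["position"])/.2; t=(A.inv()*B).as_rotvec(degrees=True)/45
print("t %.2f pos"%o["clock"],np.round(o["position"]*1000,1),"F",np.round(o["ft_force"],1),"grip %.3f"%o["grip_width"],"off",np.round(off,3),"turn",np.round(t,3))
E
python3 go.py 516.4 301.3 200 -10.66
```

```text
t 0.10 pos [255.7 569.9 230.6] F [-0.1 -0.7 -0.7] grip 1.000 off [-0.692  0.154 -1.739] turn [ 1.0e-03  1.7e+00 -1.0e-03]
```

Run:
```python
import cv2
a=cv2.imread("pics/top0.png")[145:260,85:430]; cv2.imwrite("pics/crop1.png",cv2.resize(a,None,fx=2.3,fy=2.3,interpolation=cv2.INTER_CUBIC))
```

```text
(no output)
```

View pics/crop1.png

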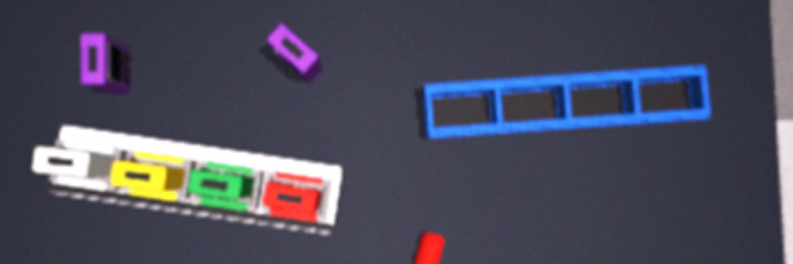

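Pictures so far: 3. In the first top view, enlarged to 768x576, the phones from the left are white (170,322), yellow (222,332), green (270,338) and red (320,345). Each stands in the cradle with its own colour tags. The purple phones at (190,257) and (318,250) have the same shape but the wrong colour, so I leave them alone. The blue rack is empty, at (405–590, 262–305). I start with white, which goes to the far-right pocket.

```bash
python3 -m pendant '{"offset":[[-0.1,0,-0.25],[-0.2,0,-0.5],[-0.3,0,-0.75],[-0.35,0,-0.87],[-0.35,0,-0.87],[-0.35,0,-0.87]],"turn":[[0,0.2,0],[0,0.4,0],[0,0.6,0],[0,0.8,0],[0,0.85,0],[0,0.85,0]]}' 65 40; python3 go.py 516.4 301.3 200 -10.66
```

```text
clock: 0.85
position: [0.3858, 0.4346, 0.2304]
ee_rot: [0.687, 0.168, -0.169, -0.686]
ft_force: [-0.7, 0.1, 0.0]
grip_width: 0.651
t 0.85 pos [385.8 434.6 230.4] F [-0.7  0.1  0. ] grip 0.651 off [ 0.27   0.152 -0.893] turn [ 0.002  0.85  -0.002]
```

```bash
python3 -m pendant '{"offset":[[0.07,0,-0.23],[0.14,0.05,-0.46],[0.2,0.1,-0.7],[0.27,0.15,-0.893],[0.27,0.152,-0.893],[0.27,0.152,-0.893],[0.27,0.152,-0.893]],"turn":[[0,0.2,0],[0,0.4,0],[0,0.6,0],[0,0.8,0],[0,0.85,0],[0,0.85,0],[0,0.85,0]]}'; python3 go.py 516.4 301.3 78 -10.66
cat > w.py <<'E'
import sys; from h import *
n=sys.argv[1]; o=manip.get_obs(); im,d=manip.camera("wrist"); cv2.imwrite(f"pics/{n}.png",im[...,::-1])
np.savez(f"{n}.npz",im=im,d=d,pos=o["position"],rot=o["ee_rot"])
M=masks(im); P=cloud("wrist",d,o)
for c in ["white","yellow","green","red","purple"]:
    q=M[c]&(d>0)&(P[...,2]>.10)&(P[...,2]<.16)
    n,L,st,ce=cv2.connectedComponentsWithStats(q.astype(np.uint8))
    for i in range(1,n):
        if st[i,4]<150: continue
        k=L==i; z=np.percentile(P[k][:,2],80); k&=P[...,2]>z-.006
        rc=cv2.minAreaRect((P[k][:,:2]*1000).astype(np.float32)); print(c,st[i],"z %.4f"%z,np.round(rc[0],1),np.round(rc[1],1),round(rc[2],1))
E
python3 w.py w1
```

```text
clock: 1.72
position: [0.5157, 0.3023, 0.2001]
ee_rot: [0.705, -0.065, 0.064, -0.704]
ft_force: [0.1, 0.1, -0.1]
grip_width: 0.651
t 1.73 pos [515.7 302.3 200.1] F [ 0.1  0.1 -0.1] grip 0.651 off [ 0.005  0.61  -0.003] turn [ 0.002  0.004 -0.001]
white [ 241  164   31   61 1475] z 0.1237 [517.2 302.6] [51.9 24.1] 82.3
purple [ 344  180   59   34 1279] z 0.1057 [619.4 277. ] [24.1 51.1] 88.9
purple [376 348  24  24 253] z 0.1053 [624.1  84.5] [27.9 12.6] 45.8
```

View pics/w1.png

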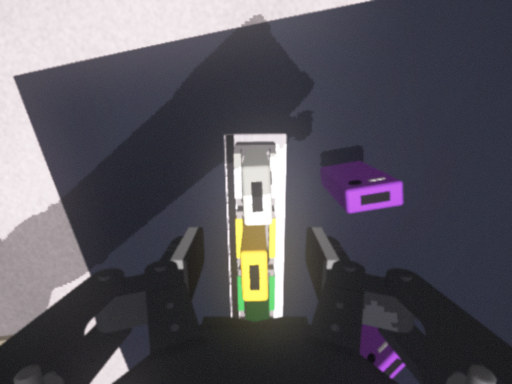

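The wrist view (picture 4) shows the white phone's top at (257,195), lined up with the jaws. It gives (517,303), which agrees with the top view within 1.5 mm. The upright purple phone at (375,195) stays clear of the fingers.

```bash
python3 -m pendant '{"offset":[[0.005,0.2,0],[0.005,0.4,0],[0.005,0.55,0],[0.005,0.61,0],[0.005,0.61,0],[0.005,0.61,0]],"turn":[[0,0,0],[0,0,0],[0,0,0],[0,0,0],[0,0,0],[0,0,0]]}' && python3 -m pendant '{"offset":[[0,0,0],[0,0,0],[0,0,0],[0,0,0],[0,0,0],[0,0,0],[0,0,0],[0,0,0]],"turn":[[0,0,0],[0,0,0],[0,0,0],[0,0,0],[0,0,0],[0,0,0],[0,0,0],[0,0,0]]}' 0 40; python3 go.py 516.4 301.3 210 -10.66
```

```text
clock: 2.52
position: [0.5174, 0.3024, 0.0796]
ee_rot: [-0.704, 0.064, -0.065, 0.704]
ft_force: [0.3, -0.5, -0.6]
grip_width: 0.65
clock: 3.52
position: [0.5179, 0.3029, 0.0808]
ee_rot: [-0.704, 0.064, -0.065, 0.705]
ft_force: [-2.0, -0.2, 6.5]
grip_width: 0.277
t 3.52 pos [517.9 302.9  80.8] F [-2.  -0.2  6.5] grip 0.277 off [-0.005 -0.646 -0.008] turn [-0.002  0.004  0.002]
```

```bash
python3 -m pendant '{"offset":[[0,-0.1,0],[0,-0.25,0],[0,-0.4,0],[0,-0.55,0],[0,-0.65,0],[0,-0.65,0],[0,-0.65,0]],"turn":[[0,0,0],[0,0,0],[0,0,0],[0,0,0],[0,0,0],[0,0,0],[0,0,0]]}'; python3 go.py 576.8 -327.3 210 2.8
```

```text
clock: 4.4
position: [0.5172, 0.3025, 0.2095]
ee_rot: [-0.704, 0.064, -0.065, 0.704]
ft_force: [-0.6, -0.5, -2.5]
grip_width: 0.28
t 4.40 pos [517.2 302.5 209.5] F [-0.6 -0.5 -2.5] grip 0.280 off [ 8.650e-01 -3.000e-03 -3.042e+00] turn [-0.    -0.295  0.001]
```

```bash
for i in 1; do python3 -m pendant '{"offset":[[0.07,0,-0.2],[0.14,0,-0.45],[0.2,0,-0.7],[0.28,0,-0.95],[0.28,0,-1],[0.28,0,-1]],"turn":[[0,0,0],[0,0,0],[0,0,0],[0,0,0],[0,0,0],[0,0,0]]}'; python3 -m pendant '{"offset":[[0.07,0,-0.2],[0.14,0,-0.45],[0.2,0,-0.7],[0.28,0,-0.95],[0.28,0,-1],[0.28,0,-1]],"turn":[[0,0,0],[0,0,0],[0,0,0],[0,0,0],[0,0,0],[0,0,0]]}'; done; python3 go.py 576.8 -327.3 210 2.8; python3 w.py w2
```

```text
clock: 5.15
position: [0.5354, 0.0953, 0.2087]
ee_rot: [-0.704, 0.065, -0.065, 0.704]
ft_force: [0.1, 1.0, -2.4]
grip_width: 0.277
clock: 5.9
position: [0.5539, -0.1102, 0.208]
ee_rot: [-0.704, 0.065, -0.064, 0.704]
ft_force: [0.8, 0.7, -1.6]
grip_width: 0.279
t 5.90 pos [ 553.9 -110.2  208. ] F [ 0.8  0.7 -1.6] grip 0.279 off [ 0.31  -0.011 -1.046] turn [-0.001 -0.295 -0.002]
red [ 92   0  37   9 257] z 0.1136 [472.4  55.8] [ 3.1 22. ] 84.6
```

```bash
python3 -m pendant '{"offset":[[0.08,0,-0.2],[0.16,0,-0.45],[0.24,0,-0.7],[0.3,0,-0.9],[0.31,-0.01,-1],[0.31,-0.01,-1],[0.31,-0.01,-1]],"turn":[[0,-0.1,0],[0,-0.2,0],[0,-0.295,0],[0,-0.295,0],[0,-0.295,0],[0,-0.295,0],[0,-0.295,0]]}'; python3 go.py 576.8 -327.3 210 2.8; python3 w.py w3
```

```text
clock: 6.82
position: [0.58, -0.3144, 0.2097]
ee_rot: [-0.706, -0.018, 0.019, 0.708]
ft_force: [-0.4, -0.2, -2.0]
grip_width: 0.273
t 6.83 pos [ 580.  -314.4  209.7] F [-0.4 -0.2 -2. ] grip 0.273 off [-0.02  -0.002 -0.064] turn [-0.003  0.006 -0.001]
```

View pics/w3.png

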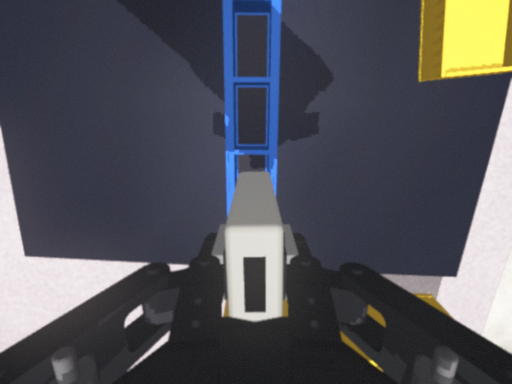

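The wrist view (picture 5) shows the white phone hanging straight in the jaws at (255,270). The rack runs below it at columns 225–280. I'll check the rack's centre line from this view.

```bash
cat > rack.py <<'E'
import sys; from h import *
f=np.load(sys.argv[1]); o=dict(position=f["pos"],ee_rot=f["rot"]); P=cloud("wrist",f["d"],o)
M=masks(f["im"]); q=M["blue"]&(P[...,2]>.036)&(P[...,2]<.055)&(f["d"]>0)
n,L,st,_=cv2.connectedComponentsWithStats(q.astype(np.uint8)); 
k=q; p=P[k][:,:2]*1000
for h in (2.8,):
    a=np.radians(h); e=np.c_[np.cos(a)*(p[:,0]-571.3)+np.sin(a)*(p[:,1]+214.9),-np.sin(a)*(p[:,0]-571.3)+np.cos(a)*(p[:,1]+214.9)]
    print("z",np.median(P[k][:,2]))
    for lo in range(-150,160,30):
        s=e[(e[:,1]>=lo)&(e[:,1]<lo+30)]
        if len(s)>20: print(lo,len(s),np.round([s[:,0].min(),s[:,0].max()],1))
    print("y ext",e[:,1].min(),e[:,1].max())
E
python3 rack.py w3.npz
```

```text
z 0.04465724257712936
-150 90 [-28.9  27.1]
-120 350 [-29.3  27.9]
-90 672 [-28.8  28. ]
-60 529 [-29.1  27.9]
-30 676 [-29.1  28.1]
0 720 [-28.8  28.2]
30 658 [-29.   28.4]
60 423 [-28.9  28.5]
y ext -146.76459389616343 74.0129776084095
```

The two views agree within 0.5 mm, so I lower the phone.

```bash
python3 -m pendant '{"offset":[[-0.02,0,-0.064],[-0.02,0.1,-0.064],[-0.02,0.3,-0.064],[-0.02,0.5,-0.064],[-0.02,0.62,-0.064],[-0.02,0.66,-0.064],[-0.02,0.66,-0.064],[-0.02,0.66,-0.064]],"turn":[[0,0,0],[0,0,0],[0,0,0],[0,0,0],[0,0,0],[0,0,0],[0,0,0],[0,0,0]]}'; python3 go.py 576.8 -327.3 70.8 2.8
```

```text
clock: 7.88
position: [0.5772, -0.3275, 0.0789]
ee_rot: [-0.706, -0.019, 0.019, 0.707]
ft_force: [0.8, 0.4, -1.4]
grip_width: 0.279
t 7.88 pos [ 577.2 -327.5   78.9] F [ 0.8  0.4 -1.4] grip 0.279 off [-0.002  0.04   0.001] turn [-0.002  0.006  0.001]
```

```bash
python3 -m pendant '{"offset":[[0,0.015,0],[0,0.025,0],[0,0.032,0],[0,0.038,0],[0,0.041,0],[0,0.043,0],[0,0.043,0],[0,0.043,0]],"turn":[[0,0,0],[0,0,0],[0,0,0],[0,0,0],[0,0,0],[0,0,0],[0,0,0],[0,0,0]]}'
```

```text
clock: 8.88
position: [0.5772, -0.3275, 0.0708]
ee_rot: [-0.706, -0.019, 0.018, 0.707]
ft_force: [-3.3, 2.2, 4.2]
grip_width: 0.275
```

Fz rose to +4 N, so the phone has reached the floor. I release and retreat.

```bash
python3 -m pendant '{"offset":[[0,0,0],[0,0,0],[0,0,0],[0,0,0],[0,0,0],[0,-0.1,0],[0,-0.3,0],[0,-0.5,0],[0,-0.65,0],[0,-0.65,0],[0,-0.65,0]],"turn":[[0,0,0],[0,0,0],[0,0,0],[0,0,0],[0,0,0],[0,0,0],[0,0,0],[0,0,0],[0,0,0],[0,0,0],[0,0,0]]}' 65; python3 go.py 501 228 200 -10.66; python3 w.py w4
```

```text
clock: 10.25
position: [0.577, -0.3276, 0.2011]
ee_rot: [-0.706, -0.019, 0.018, 0.708]
ft_force: [-0.5, -0.9, -1.0]
grip_width: 0.65
t 10.25 pos [ 577.  -327.6  201.1] F [-0.5 -0.9 -1. ] grip 0.650 off [-0.231  0.01   2.794] turn [-0.003  0.305  0.001]
white [ 241  164   28   57 1298] z 0.1137 [ 576.6 -327.3] [23.9 50.7] 3.8
yellow [364 355  44  15 392] z 0.1298 [ 713.8 -489.1] [14.3 45.4] 86.6
```

View pics/w4.png

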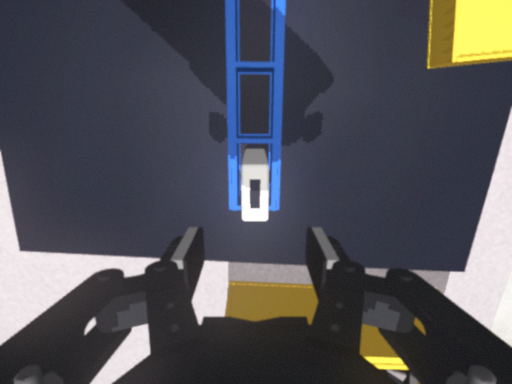

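Picture 6 shows white upright in the far-right pocket at (255,190). Its top is at 113.7 mm, against 113 expected, so it is seated. Yellow next.

```bash
python3 -m pendant '{"offset":[[0,0,0.25],[0,0,0.5],[-0.03,0,0.75],[-0.06,0,1],[-0.08,0,1],[-0.08,0,1]],"turn":[[0,0,0],[0,0,0],[0,0,0],[0,0,0],[0,0,0],[0,0,0]]}'; python3 -m pendant '{"offset":[[0,0,0.25],[0,0,0.5],[-0.03,0,0.75],[-0.06,0,1],[-0.08,0,1],[-0.08,0,1]],"turn":[[0,0,0],[0,0,0],[0,0,0],[0,0,0],[0,0,0],[0,0,0]]}'; python3 go.py 501 228 200 -10.66
```

```text
clock: 11.05
position: [0.5497, -0.1289, 0.2005]
ee_rot: [-0.706, -0.019, 0.019, 0.708]
ft_force: [-0.0, 0.1, 0.2]
grip_width: 0.645
clock: 11.8
position: [0.5233, 0.0682, 0.2007]
ee_rot: [-0.706, -0.018, 0.018, 0.707]
ft_force: [0.1, -0.2, -0.2]
grip_width: 0.65
t 11.80 pos [523.3  68.2 200.7] F [ 0.1 -0.2 -0.2] grip 0.650 off [-0.07   0.005  0.804] turn [-0.002  0.302 -0.001]
```

```bash
python3 -m pendant '{"offset":[[0,0,0.25],[-0.03,0,0.5],[-0.06,0,0.75],[-0.07,0,0.804],[-0.07,0,0.804],[-0.07,0,0.804]],"turn":[[0,0.1,0],[0,0.2,0],[0,0.3,0],[0,0.302,0],[0,0.302,0],[0,0.302,0]]}'; python3 w.py w5;  python3 go.py 501 228 78 -10.66
```

```text
clock: 12.55
position: [0.5021, 0.2256, 0.201]
ee_rot: [-0.704, 0.067, -0.066, 0.704]
ft_force: [0.5, 0.2, -0.3]
grip_width: 0.649
yellow [238 162  29  35 619] z 0.1238 [502.4 239.7] [26.7 22.4] 80.9
green [ 244  243   28   55 1028] z 0.1237 [490.5 154.3] [51.5 23.2] 79.8
red [245 302  24  19 369] z 0.1202 [480.7 106.1] [ 4.  22.1] 80.8
purple [ 350   87   65   39 1571] z 0.1057 [619.6 276.8] [24.2 51.8] 89.3
t 12.60 pos [502.  225.9 201. ] F [-0.3  1.   0.5] grip 0.648 off [-0.006  0.615  0.009] turn [-0.001 -0.004 -0.001]
```

```bash
python3 -m pendant '{"offset":[[-0.003,0.2,0.01],[-0.003,0.4,0.01],[-0.003,0.55,0.01],[-0.003,0.615,0.01],[-0.003,0.615,0.01],[-0.003,0.615,0.01]],"turn":[[0,0,0],[0,0,0],[0,0,0],[0,0,0],[0,0,0],[0,0,0]]}' && python3 -m pendant '{"offset":[[0,0,0],[0,0,0],[0,0,0],[0,0,0],[0,0,0],[0,0,0],[0,0,0],[0,0,0]],"turn":[[0,0,0],[0,0,0],[0,0,0],[0,0,0],[0,0,0],[0,0,0],[0,0,0],[0,0,0]]}' 0 40; python3 -m pendant '{"offset":[[0,-0.1,0],[0,-0.25,0],[0,-0.4,0],[0,-0.55,0],[0,-0.65,0],[0,-0.65,0],[0,-0.65,0]],"turn":[[0,0,0],[0,0,0],[0,0,0],[0,0,0],[0,0,0],[0,0,0],[0,0,0]]}'; python3 go.py 573 -252.6 210 2.8
```

```text
clock: 13.35
position: [0.5026, 0.2281, 0.0794]
ee_rot: [-0.703, 0.067, -0.067, 0.705]
ft_force: [-0.4, 1.0, 0.3]
grip_width: 0.648
clock: 14.35
position: [0.5031, 0.2285, 0.0803]
ee_rot: [-0.703, 0.066, -0.068, 0.705]
ft_force: [-0.1, 0.2, 6.0]
grip_width: 0.277
clock: 15.22
position: [0.5023, 0.2279, 0.2092]
ee_rot: [-0.703, 0.067, -0.067, 0.705]
ft_force: [-0.5, -0.2, -1.3]
grip_width: 0.276
t 15.22 pos [502.3 227.9 209.2] F [-0.5 -0.2 -1.3] grip 0.276 off [ 0.799 -0.009 -2.293] turn [-0.003 -0.303  0.001]
```

Gripped at TCP z 80.3, so I'll release at 70.3.

```bash
python3 -m pendant '{"offset":[[0.07,0,-0.2],[0.14,0,-0.45],[0.2,0,-0.7],[0.28,0,-0.95],[0.33,0,-1],[0.33,0,-1]],"turn":[[0,0,0],[0,0,0],[0,0,0],[0,0,0],[0,0,0],[0,0,0]]}'; python3 -m pendant '{"offset":[[0.07,0,-0.2],[0.14,0,-0.45],[0.2,0,-0.7],[0.28,0,-0.9],[0.33,0,-0.9],[0.33,0,-0.9],[0.33,0,-0.9]],"turn":[[0,-0.1,0],[0,-0.2,0],[0,-0.3,0],[0,-0.302,0],[0,-0.302,0],[0,-0.302,0],[0,-0.302,0]]}';python3 go.py 573 -252.6 78 2.8
```

```text
clock: 15.98
position: [0.5294, 0.0188, 0.2078]
ee_rot: [-0.703, 0.067, -0.067, 0.704]
ft_force: [-0.2, 1.3, -1.2]
grip_width: 0.278
clock: 16.85
position: [0.5602, -0.1682, 0.207]
ee_rot: [-0.706, -0.017, 0.018, 0.708]
ft_force: [0.7, -0.1, -0.6]
grip_width: 0.277
t 16.85 pos [ 560.2 -168.2  207. ] F [ 0.7 -0.1 -0.6] grip 0.277 off [ 0.044  0.644 -0.426] turn [-0.003  0.001 -0.002]
```

```bash
python3 -m pendant '{"offset":[[0.02,0,-0.2],[0.044,0,-0.38],[0.044,0,-0.426],[0.044,0,-0.426],[0.044,0.15,-0.426],[0.044,0.35,-0.426],[0.044,0.55,-0.426],[0.044,0.64,-0.426],[0.044,0.644,-0.426],[0.044,0.644,-0.426],[0.044,0.644,-0.426]],"turn":[[0,0,0],[0,0,0],[0,0,0],[0,0,0],[0,0,0],[0,0,0],[0,0,0],[0,0,0],[0,0,0],[0,0,0],[0,0,0]]}';python3 go.py 573 -252.6 70.3 2.8
```

```text
clock: 18.23
position: [0.5739, -0.2529, 0.0796]
ee_rot: [-0.706, -0.018, 0.017, 0.707]
ft_force: [0.6, 0.2, -0.7]
grip_width: 0.273
t 18.23 pos [ 573.9 -252.9   79.6] F [ 0.6  0.2 -0.7] grip 0.273 off [-0.005  0.047  0.002] turn [-0.002  0.001  0.001]
```

```bash
python3 -m pendant '{"offset":[[0,0.015,0],[0,0.025,0],[0,0.034,0],[0,0.041,0],[0,0.046,0],[0,0.05,0],[0,0.05,0],[0,0.05,0]],"turn":[[0,0,0],[0,0,0],[0,0,0],[0,0,0],[0,0,0],[0,0,0],[0,0,0],[0,0,0]]}'
```

```text
clock: 19.23
position: [0.5739, -0.2529, 0.0704]
ee_rot: [-0.706, -0.018, 0.017, 0.708]
ft_force: [-3.3, 1.1, 6.6]
grip_width: 0.275
```

```bash
python3 -m pendant '{"offset":[[0,0,0],[0,0,0],[0,0,0],[0,0,0],[0,0,0],[0,-0.1,0],[0,-0.3,0],[0,-0.5,0],[0,-0.65,0],[0,-0.65,0],[0,-0.65,0]],"turn":[[0,0,0],[0,0,0],[0,0,0],[0,0,0],[0,0,0],[0,0,0],[0,0,0],[0,0,0],[0,0,0],[0,0,0],[0,0,0]]}' 65; python3 w.py w6; python3 go.py 489.8 154 200 -10.66
```

```text
clock: 20.6
position: [0.5737, -0.2531, 0.2006]
ee_rot: [-0.706, -0.018, 0.017, 0.708]
ft_force: [-0.3, 0.3, -0.4]
grip_width: 0.648
white [242 245  25  49 988] z 0.1138 [ 576.4 -327.5] [22.9 51.6] 3.5
yellow [242 186  26  35 597] z 0.1137 [ 573.9 -262. ] [22.  31.8] 2.3
t 20.65 pos [ 573.4 -253.   200. ] F [-0.4  0.5  0.1] grip 0.650 off [-0.317  0.005  2.053] turn [-0.003  0.3    0.   ]
```

View pics/w6.png

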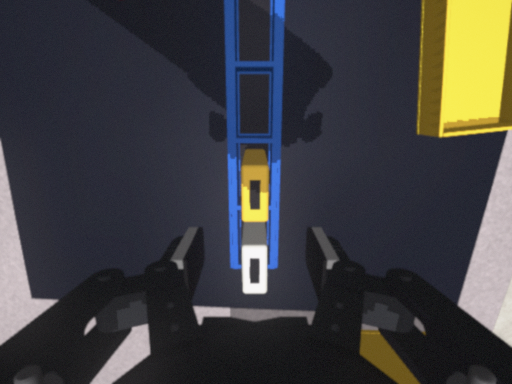

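Picture 7 shows white at (255,260) and yellow at (255,190), both upright with tops at 113.7 mm. Green next.

```bash
python3 -m pendant '{"offset":[[-0.03,0,0.25],[-0.08,0,0.5],[-0.12,0,0.75],[-0.15,0,1],[-0.15,0,1],[-0.15,0,1]],"turn":[[0,0,0],[0,0,0],[0,0,0],[0,0,0],[0,0,0],[0,0,0]]}'; python3 -m pendant '{"offset":[[-0.03,0,0.25],[-0.08,0,0.5],[-0.12,0,0.75],[-0.16,0,1],[-0.16,0,1],[-0.16,0,1]],"turn":[[0,0.1,0],[0,0.2,0],[0,0.3,0],[0,0.3,0],[0,0.3,0],[0,0.3,0]]}'; python3 w.py w7; python3 go.py 489.8 154 78 -10.66
```

```text
clock: 21.4
position: [0.5333, -0.055, 0.2]
ee_rot: [-0.706, -0.017, 0.018, 0.708]
ft_force: [-0.5, -1.3, 0.2]
grip_width: 0.648
clock: 22.15
position: [0.4919, 0.1414, 0.2001]
ee_rot: [-0.704, 0.067, -0.066, 0.704]
ft_force: [1.0, -0.7, 0.4]
grip_width: 0.647
green [ 236  148   31   64 1375] z 0.1237 [490.8 154.5] [50.7 23.6] 79.6
red [ 236  227   28   62 1316] z 0.1237 [475.9  81.5] [52.1 23.2] 78.5
purple [354   0  69  15 615] z 0.1054 [618.  264.9] [ 9.8 50.8] 78.8
purple [ 382  202   55   54 1243] z 0.1057 [626.1  77.4] [52.5 25. ] 46.1
t 22.20 pos [492.  141.1 200.2] F [-0.6 -0.2  0.1] grip 0.653 off [-0.022  0.611  0.061] turn [-0.001 -0.004 -0.001]
```

```bash
python3 -m pendant '{"offset":[[-0.018,0,0.063],[-0.018,0.2,0.063],[-0.018,0.4,0.063],[-0.018,0.55,0.063],[-0.018,0.615,0.063],[-0.018,0.615,0.063],[-0.018,0.615,0.063]],"turn":[[0,0,0],[0,0,0],[0,0,0],[0,0,0],[0,0,0],[0,0,0],[0,0,0]]}' && python3 -m pendant '{"offset":[[0,0,0],[0,0,0],[0,0,0],[0,0,0],[0,0,0],[0,0,0],[0,0,0],[0,0,0]],"turn":[[0,0,0],[0,0,0],[0,0,0],[0,0,0],[0,0,0],[0,0,0],[0,0,0],[0,0,0]]}' 0 40; python3 -m pendant '{"offset":[[0,-0.1,0],[0,-0.25,0],[0,-0.4,0],[0,-0.55,0],[0,-0.65,0],[0,-0.65,0],[0,-0.65,0]],"turn":[[0,0,0],[0,0,0],[0,0,0],[0,0,0],[0,0,0],[0,0,0],[0,0,0]]}'; python3 go.py 569.3 -177.4 210 2.8
```

```text
clock: 23.08
position: [0.4916, 0.1545, 0.0784]
ee_rot: [-0.703, 0.067, -0.067, 0.705]
ft_force: [0.0, -0.7, -0.2]
grip_width: 0.646
clock: 24.08
position: [0.4923, 0.1549, 0.0793]
ee_rot: [-0.703, 0.066, -0.068, 0.705]
ft_force: [-0.2, 0.4, 7.5]
grip_width: 0.274
clock: 24.95
position: [0.4914, 0.1543, 0.2083]
ee_rot: [-0.703, 0.067, -0.067, 0.705]
ft_force: [-0.8, 0.1, -1.9]
grip_width: 0.277
t 24.95 pos [491.4 154.3 208.3] F [-0.8  0.1 -1.9] grip 0.277 off [ 0.695 -0.012 -1.556] turn [-0.003 -0.303  0.001]
```

Gripped at TCP z 79.3, so I'll release at 69.3.

```bash
python3 -m pendant '{"offset":[[0.07,0,-0.15],[0.18,0,-0.35],[0.28,0,-0.6],[0.35,0,-0.78],[0.35,0,-0.78],[0.35,0,-0.78]],"turn":[[0,0,0],[0,0,0],[0,0,0],[0,0,0],[0,0,0],[0,0,0]]}'; python3 -m pendant '{"offset":[[0.07,0,-0.15],[0.18,0,-0.35],[0.28,0,-0.6],[0.35,0,-0.77],[0.35,0,-0.77],[0.35,0,-0.77],[0.35,0,-0.77]],"turn":[[0,-0.1,0],[0,-0.2,0],[0,-0.3,0],[0,-0.302,0],[0,-0.302,0],[0,-0.302,0],[0,-0.302,0]]}';python3 go.py 569.3 -177.4 78 2.8
```

```text
clock: 25.7
position: [0.5303, -0.0114, 0.2069]
ee_rot: [-0.703, 0.067, -0.066, 0.705]
ft_force: [-0.3, 0.3, -2.1]
grip_width: 0.276
clock: 26.58
position: [0.5704, -0.1737, 0.2063]
ee_rot: [-0.706, -0.018, 0.018, 0.708]
ft_force: [-0.2, 0.3, -1.2]
grip_width: 0.272
t 26.57 pos [ 570.4 -173.7  206.3] F [-0.2  0.3 -1.2] grip 0.272 off [-0.006  0.641 -0.02 ] turn [-0.004  0.003 -0.001]
```

```bash
python3 -m pendant '{"offset":[[-0.006,0,-0.02],[-0.006,0,-0.02],[-0.006,0.15,-0.02],[-0.006,0.35,-0.02],[-0.006,0.55,-0.02],[-0.006,0.64,-0.02],[-0.006,0.64,-0.02],[-0.006,0.64,-0.02],[-0.006,0.64,-0.02]],"turn":[[0,0,0],[0,0,0],[0,0,0],[0,0,0],[0,0,0],[0,0,0],[0,0,0],[0,0,0],[0,0,0]]}';python3 go.py 569.3 -177.4 69.3 2.8
```

```text
clock: 27.7
position: [0.5702, -0.1777, 0.0798]
ee_rot: [-0.706, -0.019, 0.017, 0.708]
ft_force: [-0.0, -0.9, -1.7]
grip_width: 0.275
t 27.70 pos [ 570.2 -177.7   79.8] F [-0.  -0.9 -1.7] grip 0.275 off [-0.004  0.052  0.001] turn [-0.004  0.003  0.002]
```

```bash
python3 -m pendant '{"offset":[[0,0.015,0],[0,0.025,0],[0,0.035,0],[0,0.043,0],[0,0.05,0],[0,0.055,0],[0,0.055,0],[0,0.055,0]],"turn":[[0,0,0],[0,0,0],[0,0,0],[0,0,0],[0,0,0],[0,0,0],[0,0,0],[0,0,0]]}'
```

```text
clock: 28.7
position: [0.5703, -0.1777, 0.0694]
ee_rot: [-0.706, -0.019, 0.017, 0.708]
ft_force: [-3.1, 2.1, 6.9]
grip_width: 0.279
```

```bash
python3 -m pendant '{"offset":[[0,0,0],[0,0,0],[0,0,0],[0,0,0],[0,0,0],[0,-0.1,0],[0,-0.3,0],[0,-0.5,0],[0,-0.65,0],[0,-0.65,0],[0,-0.65,0]],"turn":[[0,0,0],[0,0,0],[0,0,0],[0,0,0],[0,0,0],[0,0,0],[0,0,0],[0,0,0],[0,0,0],[0,0,0],[0,0,0]]}' 65; python3 w.py w8; python3 go.py 475.9 81.5 200 -10.66
```

```text
clock: 30.08
position: [0.5699, -0.178, 0.1997]
ee_rot: [-0.706, -0.019, 0.017, 0.708]
ft_force: [-0.8, -0.2, -0.8]
grip_width: 0.648
yellow [243 247  24  48 840] z 0.1137 [ 573.6 -253. ] [21.9 50.4] 2.5
green [ 241  162   28   60 1317] z 0.1137 [ 569.6 -177.9] [23.7 50.8] 3.5
t 30.12 pos [ 569.7 -177.9  199.1] F [ 0.3  0.6 -0.5] grip 0.650 off [-0.402 -0.     1.319] turn [-0.004  0.302  0.001]
```

Green is seated, with its top at 113.7 mm. Last is red.

```bash
python3 -m pendant '{"offset":[[-0.04,0,0.22],[-0.1,0,0.45],[-0.2,0,0.65],[-0.2,0,0.65],[-0.2,0,0.65]],"turn":[[0,0,0],[0,0,0],[0,0,0],[0,0,0],[0,0,0]]}'; python3 -m pendant '{"offset":[[-0.04,0,0.22],[-0.1,0,0.45],[-0.2,0,0.66],[-0.2,0,0.66],[-0.2,0,0.66],[-0.2,0,0.66]],"turn":[[0,0.1,0],[0,0.2,0],[0,0.3,0],[0,0.3,0],[0,0.3,0],[0,0.3,0]]}'; python3 w.py w9; python3 go.py 475.9 81.5 78 -10.66
```

```text
clock: 30.75
position: [0.523, -0.0506, 0.1992]
ee_rot: [-0.706, -0.018, 0.018, 0.708]
ft_force: [0.2, -0.8, -0.0]
grip_width: 0.65
clock: 31.5
position: [0.477, 0.0776, 0.1995]
ee_rot: [-0.703, 0.066, -0.066, 0.705]
ft_force: [1.2, 0.3, -0.2]
grip_width: 0.65
red [ 238  158   31   65 1523] z 0.1237 [475.6  81.3] [52.1 23.9] 78.3
purple [ 394  128   59   63 1462] z 0.1056 [626.3  77.4] [52.2 25.2] 46.8
t 31.55 pos [476.9  77.8 199.5] F [-0.4 -0.1 -0. ] grip 0.653 off [-0.008  0.607  0.016] turn [-0.003 -0.002 -0.   ]
```

```bash
python3 -m pendant '{"offset":[[-0.008,0,0.016],[-0.008,0.2,0.016],[-0.008,0.4,0.016],[-0.008,0.55,0.016],[-0.008,0.61,0.016],[-0.008,0.61,0.016],[-0.008,0.61,0.016]],"turn":[[0,0,0],[0,0,0],[0,0,0],[0,0,0],[0,0,0],[0,0,0],[0,0,0]]}' && python3 -m pendant '{"offset":[[0,0,0],[0,0,0],[0,0,0],[0,0,0],[0,0,0],[0,0,0],[0,0,0],[0,0,0]],"turn":[[0,0,0],[0,0,0],[0,0,0],[0,0,0],[0,0,0],[0,0,0],[0,0,0],[0,0,0]]}' 0 40; python3 -m pendant '{"offset":[[0,-0.1,0],[0,-0.25,0],[0,-0.4,0],[0,-0.55,0],[0,-0.65,0],[0,-0.65,0],[0,-0.65,0]],"turn":[[0,0,0],[0,0,0],[0,0,0],[0,0,0],[0,0,0],[0,0,0],[0,0,0]]}'; python3 go.py 565.5 -102.6 210 2.8
```

```text
clock: 32.42
position: [0.4768, 0.0817, 0.0787]
ee_rot: [-0.703, 0.066, -0.067, 0.705]
ft_force: [-0.3, -0.6, 0.3]
grip_width: 0.648
clock: 33.42
position: [0.4774, 0.0819, 0.0794]
ee_rot: [-0.702, 0.065, -0.067, 0.706]
ft_force: [-1.0, -0.1, 6.6]
grip_width: 0.277
clock: 34.3
position: [0.4764, 0.0813, 0.2083]
ee_rot: [-0.703, 0.066, -0.067, 0.705]
ft_force: [0.2, -0.8, -2.8]
grip_width: 0.275
t 34.30 pos [476.4  81.3 208.3] F [ 0.2 -0.8 -2.8] grip 0.275 off [ 0.609 -0.011 -0.82 ] turn [-0.005 -0.301  0.002]
```

```bash
python3 -m pendant '{"offset":[[0.1,0,-0.15],[0.22,0,-0.32],[0.36,0,-0.5],[0.5,0,-0.68],[0.609,-0.01,-0.82],[0.609,-0.01,-0.82],[0.609,-0.01,-0.82],[0.609,-0.01,-0.82]],"turn":[[0,-0.1,0],[0,-0.2,0],[0,-0.3,0],[0,-0.3,0],[0,-0.3,0],[0,-0.3,0],[0,-0.3,0],[0,-0.3,0]]}';python3 go.py 565.5 -102.6 78 2.8
```

```text
clock: 35.3
position: [0.5652, -0.1013, 0.2094]
ee_rot: [-0.705, -0.018, 0.017, 0.708]
ft_force: [-0.7, -0.2, -2.0]
grip_width: 0.276
t 35.30 pos [ 565.2 -101.3  209.4] F [-0.7 -0.2 -2. ] grip 0.276 off [ 0.     0.657 -0.009] turn [-0.005  0.001  0.002]
```

```bash
python3 -m pendant '{"offset":[[0,0,-0.007],[0,0.15,-0.007],[0,0.35,-0.007],[0,0.55,-0.007],[0,0.655,-0.007],[0,0.655,-0.007],[0,0.655,-0.007],[0,0.655,-0.007]],"turn":[[0,0,0],[0,0,0],[0,0,0],[0,0,0],[0,0,0],[0,0,0],[0,0,0],[0,0,0]]}';python3 go.py 565.5 -102.6 69.4 2.8
```

```text
clock: 36.3
position: [0.5662, -0.1021, 0.0796]
ee_rot: [-0.705, -0.019, 0.017, 0.708]
ft_force: [-0.4, -0.6, -1.5]
grip_width: 0.272
t 36.30 pos [ 566.2 -102.1   79.6] F [-0.4 -0.6 -1.5] grip 0.272 off [-0.004  0.051 -0.002] turn [-0.005  0.002  0.004]
```

```bash
python3 -m pendant '{"offset":[[0,0.015,0],[0,0.025,0],[0,0.035,0],[0,0.043,0],[0,0.05,0],[0,0.054,0],[0,0.054,0],[0,0.054,0]],"turn":[[0,0,0],[0,0,0],[0,0,0],[0,0,0],[0,0,0],[0,0,0],[0,0,0],[0,0,0]]}'
```

```text
clock: 37.3
position: [0.5663, -0.1022, 0.0695]
ee_rot: [-0.705, -0.019, 0.016, 0.708]
ft_force: [-3.1, 1.4, 7.5]
grip_width: 0.272
```

```bash
python3 -m pendant '{"offset":[[0,0,0],[0,0,0],[0,0,0],[0,0,0],[0,0,0],[0,-0.1,0],[0,-0.3,0],[0,-0.5,0],[0,-0.8,0],[0,-0.8,0],[0,-0.8,0]],"turn":[[0,0,0],[0,0,0],[0,0,0],[0,0,0],[0,0,0],[0,0,0],[0,0,0],[0,0,0],[0,0,0],[0,0,0],[0,0,0]]}' 65; python3 w.py w10; python3 -m pendant '{"offset":[[0,0,0.25],[0,0,0.5],[0,0,0.75],[0,0,1],[0,0,1],[0,0,1]],"turn":[[0,0,0],[0,0,0],[0,0,0],[0,0,0],[0,0,0],[0,0,0]]}'; python3 -m pendant '{"offset":[[0,0,0.25],[0,0,0.5],[0,0,0.75],[0,0,1],[0,0,1],[0,0,1]],"turn":[[0,0,0],[0,0,0],[0,0,0],[0,0,0],[0,0,0],[0,0,0]]}'
python3 - <<'E'
from h import *
a=manip.camera("top")[0]; b=manip.camera("side")[0]
c=cv2.resize(a[145:260,230:430],(600,345)); s=cv2.resize(b[120:384,170:420],(273,288))
cv2.imwrite("pics/fin.png",np.vstack([c,cv2.copyMakeBorder(cv2.resize(b[180:370,170:420],(336,255)),0,0,0,264,cv2.BORDER_CONSTANT)])[...,::-1])
E
```

```text
clock: 38.67
position: [0.5657, -0.1029, 0.2301]
ee_rot: [-0.705, -0.019, 0.016, 0.709]
ft_force: [-0.8, 0.4, -0.3]
grip_width: 0.652
yellow [245 297  21  23 228] z 0.1137 [ 573.1 -242.4] [21.9 29. ] 2.2
green [243 231  24  47 846] z 0.1138 [ 570.  -178.1] [22.8 51.7] 2.2
red [ 243  157   24   54 1045] z 0.1138 [ 565.9 -103.1] [22.6 52.4] 2.3
purple [311   0  26  13 190] z 0.1056 [616.8  55.9] [20.9  8.3] 1.5
clock: 39.48
position: [0.5549, 0.0962, 0.2292]
ee_rot: [-0.706, -0.018, 0.017, 0.708]
ft_force: [0.3, -0.7, -0.6]
grip_width: 0.655
clock: 40.22
position: [0.5457, 0.2937, 0.2295]
ee_rot: [-0.706, -0.017, 0.016, 0.708]
ft_force: [1.1, -0.5, 0.6]
grip_width: 0.653
```

View pics/fin.png

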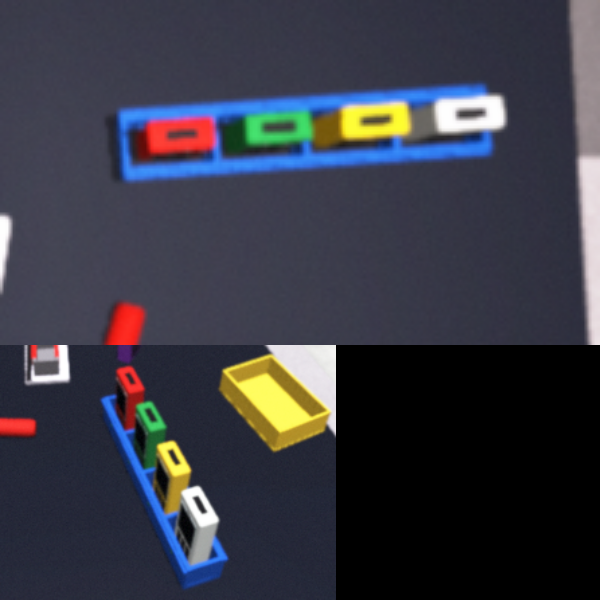

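Picture 8 shows red (180,135), green (278,128), yellow (375,121) and white (470,113) upright from left to right, one per pocket, with the gripper well clear.

```bash
python3 -c "
from workcell import manip; print(manip.hand_in())"
```

```text
the job is handed in; nothing more can be done
None
```

All four phones are in the charging rack and the job is handed in at about 40 s of the 112 s allowed. From the left they stand red, green, yellow, white, the reverse of the intake order (white, yellow, green, red).

- **Seating:** each phone was lowered until it touched the pocket floor with 4–8 N, then released. Tops measured 113.7–113.8 mm against 113 mm expected, within about 1 mm of each pocket centre.
- **Final view:** the last top and side pictures show one phone upright in each pocket. The gripper stood about 0.4 m to the left of the nearest phone when I handed in.
- **Forces:** the highest force reading at the end of a move was about 8 N. I did not log forces during moves.
- **Disagreements:** the only one was 1–2 mm between the top and wrist cameras. No check failed.

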